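# Slide the flask out of the way of the drawers

## Robot

A 6-joint arm with a two-finger parallel gripper is mounted at the origin on the work surface. World frame = base frame: x ahead of the robot, y to its left, z up, the work surface at z = 0. Lengths are in m, angles in degrees, forces in N, time in s.
With the tool pointing down it reaches from about 0.325 to 0.85 m from the base axis. Payload 15.5 kg.
Tool frame: the origin (TCP) lies at the very end of the fingers, on their centre line; the grasp point (between the pads) lies arm.grip_depth behind it (arm.grip_depth is the distance from the TCP to the grasp point, in m); z points along the fingers, y is the direction in which the jaws open and shut (so a half turn about z gives the same grasp; the last joint's range is limited). The gripper opens to 91 mm and grips with 3 to 60 N. Pads are 32 mm wide; open, the fingers measure 118 mm over their backs; the gripper's body (76 mm by 178 mm) begins 60 mm behind the grasp point.
Start: joints at [-78.467, 28.281, 77.091, -0, 74.628, -5.472], TCP at [0.183, -0.598, 0.214] pointing down, gripper open.
Joint ranges: [-166.48, 166.48], [-47.26, 123.95], [12.59, 153.08], [-70.14, 250.14], [6.76, 159.57], [-176.63, 176.63]. Speed limits (degrees/s): [108.29, 108.29, 147.25, 172.46, 172.46, 172.46].

## Interface

Orientations are given as a 3x3 rotation matrix whose columns are the frame's x, y, z axes.
In Python, from rig import arm gives the robot as it stands. Calls block until the motion is done:
- arm.move_to(position, orientation): joint-space move of the TCP to a pose.
- arm.move_l(position, orientation=None, feed=0.15): straight line of the TCP; orientation=None keeps the orientation; feed is the mean speed in m/s.
- arm.move_joints(angles): joint-space move.
- arm.grip(opening): finger opening in m; the grip force is fixed at half the most; returns when the fingers have stopped.
- arm.sleep(seconds).
- arm.solve_ik(position, orientation): joint angles nearest the present ones, or None.
- arm.snapshot(name): name is "scene" or "top" or "wrist"; returns the picture (420x560x3 uint8, red, green, blue); there is no depth.
- arm.get_calibration(name): a dict with "intrinsics" (3x3 intrinsics, pixels), "cam_to_world" (4x4, takes a point from camera to world coordinates). Camera axes: x right, y down, z forward; pixel columns grow to the right and rows downward; lengths in m; the calibration is good to about 2 mm. A picture is of the moment at which its call begins: read the wrist's pose just before it. get_calibration takes no time and is no camera call; for the wrist camera it gives the pose at the moment of the call.
A pose or a line that the arm cannot do raises arm.Unreachable and nothing moves.
- arm.sign_off(): hands the job in, once; it reports no verdict.
Readings, each from a call of its own:
- arm.current_t(): time.
- arm.current_joint_positions(): joint angles.
- arm.current_dq(): joint speeds.
- arm.current_tau(): joint torques, N m.
- arm.current_ee_pos(): TCP position.
- arm.current_tool_rot(): TCP orientation.
- arm.current_force(): force on the tool from outside, world axes, zero at the start.
- arm.current_torque(): the same for the moment, N m.
- arm.current_width(): finger opening in m.
Only numpy, scipy, OpenCV 4.12 (cv2) and the standard library are available. Lean on these libraries where they do the work, as an engineer would, in place of code of your own. Each camera call takes 0.05 s, during which the arm holds its last target. There are 200 camera calls.

## Task

The steel vacuum flask has been left standing in front of the desktop drawer unit, so the drawers cannot be opened. Push it low on its body so that it slides along the desk, upright all the way and without being gripped or lifted, sideways clear of the drawers and back into the gap between the drawer unit and the label printer, until the whole flask stands inside the gap, behind the drawer fronts. Leave the mug and the pen pot where they are.

Things in the scene. Friction and masses are not known exactly. Their poses are not given: they have to be found in the camera images.
- flask: The tall narrow vacuum flask: plain steel cylinder 68 mm in diameter (radius 34 mm) and 180 mm tall, a shoulder and black cap 55 mm in diameter above it, 243 mm tall in all, about 0.5 kg. Stands loose on the desk (height 0). Origin at the centre of its underside, z up its axis. Friction with the desk is about 0.6: pushed less than 40 mm above the desk it slides, pushed higher than about 50 to 70 mm it tips.
- drawer_unit: The grey desktop unit with four shallow drawers, 200 mm wide (its y, +-100 mm), 270 mm deep and 190 mm tall; it does not move on the desk. Origin at the foot of the middle of its front; its x points horizontally from the drawer fronts (x = 0) to its back (x = 270 mm), its z up. Small drawer pulls stand out 12 mm in front of the fronts. At the start the flask stands 90 to 125 mm (its axis) in front of the fronts. The unit may stand left or right of the label printer.
- label_printer: The white and grey thermal label printer, 130 mm wide (its y, +-65 mm), 220 mm deep and 165 mm tall; it does not move on the desk. Origin at the foot of the middle of its front; its x points from its front (x = 0) to its back (x = 220 mm), its z up. It stands beside the drawer unit, fronts roughly in line; the gap between their facing sides is 145 to 195 mm wide.
- mug: White mug with a handle, 80 mm in diameter, 92 mm tall, loose, standing in front of the label printer. Origin at the centre of its underside. To be left alone.
- pen_pot: Terracotta pot with pens, 76 mm in diameter, 150 mm tall with the pens, standing loose on top of the drawer unit. Origin at the centre of its underside. To be left alone.

How it is judged:
By the outcome, as a careful person would: the job done as asked, in the order asked, and still so for the second after the job is handed in, with the robot touching nothing.
It also fails if it takes over 64 s, if anything falls off the work surface, if the arm or the gripper's body presses on something with over 40 N, if the wrist force passes 120 N, or if a joint passes its speed limit or range.

## Working session

There is one attempt and no reset: what is moved stays moved. The work goes in short steps, each a Python script; the robot and the scene stay as the last script left them, time stands still between calls to the robot, and variables do not carry over. Pictures are saved under pics/ and viewed, about 8 in all and at most 12, crops included, and the job is handed in when it is done.

```bash
mkdir -p pics
python3 - <<'E'
from rig import arm
import cv2,numpy as np
for n in("scene","top"):
    im=arm.snapshot(n); cv2.imwrite(f"pics/{n}0.png",cv2.cvtColor(im,cv2.COLOR_RGB2BGR))
    c=arm.get_calibration(n); print(n,np.round(c["intrinsics"],1).tolist(),np.round(c["cam_to_world"],3).tolist())
print(arm.grip_depth,arm.current_t(),arm.current_tool_rot())
E
```

```text
scene [[430.0, 0.0, 282.5], [0.0, 430.0, 211.2], [0.0, 0.0, 1.0]] [[-0.544, 0.803, -0.244, 0.802], [0.839, 0.52, -0.162, 0.091], [-0.004, -0.293, -0.956, 0.803], [0.0, 0.0, 0.0, 1.0]]
top [[407.3, 0.0, 274.1], [0.0, 407.3, 208.8], [0.0, 0.0, 1.0]] [[-0.001, -0.982, 0.191, 0.494], [-1.0, 0.003, 0.007, -0.011], [-0.007, -0.191, -0.982, 0.839], [0.0, 0.0, 0.0, 1.0]]
0.0188 0.1 [[ 9.56272984e-01  2.92475529e-01 -2.09992805e-04]
 [ 2.92475577e-01 -9.56272339e-01  1.11797662e-03]
 [ 1.26170494e-04 -1.13050861e-03 -9.99999353e-01]]
```

View pics/top0.png

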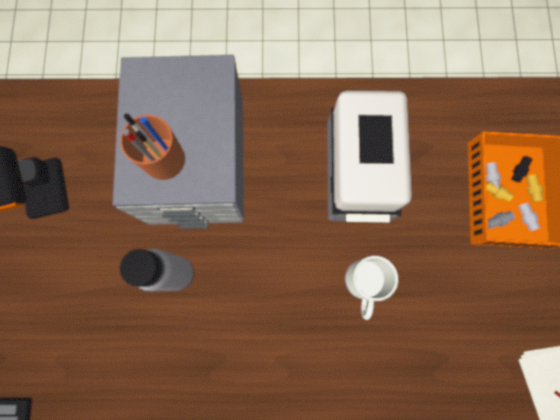

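View pics/scene0.png

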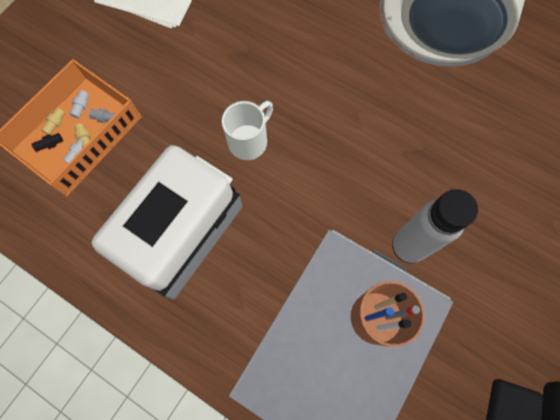

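Top view: the unit is at upper left (top corners near (116,207), (243,209), (236,56), (121,58)). The printer is at (330–410, 92–220), the flask cap at (141,268) with its foot near (174,272), and the mug at (372,280). The gap lies between columns 243 and 330. The scene view agrees, with the cap at (454,211), unit front-top corners at (331,232) and (451,298), and the printer foot edge near (240,205)–(168,295).

```bash
cat > h.py <<'E'
from rig import arm
import numpy as np,cv2
def ray(n,u,v,z,c=None):
    c=c or arm.get_calibration(n);T=c["cam_to_world"];d=T[:3,:3]@np.linalg.solve(c["intrinsics"],[u,v,1]);o=T[:3,3]
    return np.round(o+d*(z-o[2])/d[2],3)[:2]
E
python3 - <<'E'
from h import *
for l,n,u,v,z in [("cap","top",141,268,.243),("cap","scene",454,210,.243),("foot right edge","top",192,272,.02),
 ("U FR","scene",331,232,.19),("U FL","scene",451,298,.19),("U BR","scene",232,395,.19),
 ("U BR","top",235,56,.19),("U BL","top",121,58,.19),("U FL","top",116,206,.19),("U FR","top",243,207,.19),("U FR foot","top",243,221,0),
 ("P foot FL","top",330,220,0.0),("P base","top",331,110,0.03),("P FR","top",400,217,0),("P foot F","scene",240,205,.04),("P foot B","scene",168,297,.04),
 ("mug rim","top",371,279,.092),("mug rim","scene",244,120,.092),("mug handle tip","top",367,318,.05)]: print(l,n,ray(n,u,v,z))
for n,(x,y,w,h) in dict(top=(90,190,340,140),scene=(150,190,320,150)).items():
    im=cv2.imread(f"pics/{n}0.png")[y:y+h,x:x+w]
    cv2.imwrite(f"pics/{n}c.png",cv2.resize(im,None,fx=2.3,fy=2.3,interpolation=cv2.INTER_CUBIC))
E
```

```text
cap top [0.522 0.187]
cap scene [0.531 0.191]
foot right edge top [0.525 0.158]
U FR scene [0.633 0.064]
U FL scene [0.624 0.255]
U BR scene [0.894 0.069]
U BR top [0.893 0.062]
U BL top [0.89  0.262]
U FL top [0.625 0.251]
U FR top [0.623 0.044]
U FR foot top [0.631 0.06 ]
P foot FL top [ 0.633 -0.122]
P base top [ 0.864 -0.127]
P FR top [ 0.639 -0.268]
P foot F scene [ 0.64  -0.111]
P foot B scene [ 0.848 -0.121]
mug rim top [ 0.509 -0.181]
mug rim scene [ 0.511 -0.185]
mug handle tip top [ 0.438 -0.179]
```

View pics/topc.png

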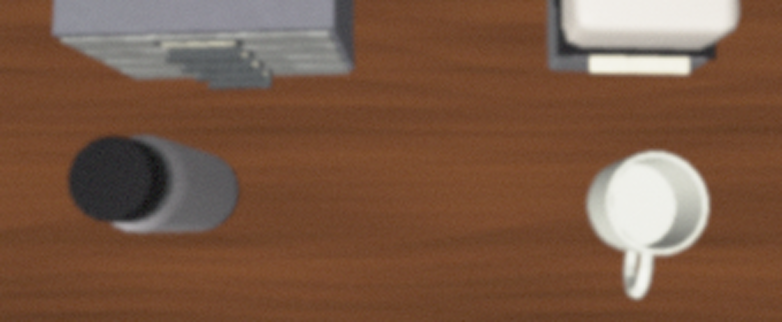

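The crop confirms the flask axis at about (0.524, 0.188), gap walls at y ≈ 0.060 and −0.121, and fronts at x ≈ 0.63. I'll push with tilted, half-open fingers used as a low cradle, so the gripper body stays clear of the flask. First I'll check that the poses are reachable.

```bash
cat >> h.py <<'E'
def pose(f,yaw,tilt,back=0.0,z=None):
    """cradle pose for flask axis f=(x,y), push heading yaw, tool tilt from vertical, extra standoff back"""
    t=np.radians(tilt);a=np.radians(yaw);d=np.array([np.cos(a),np.sin(a),0]);up=np.array([0,0,1.])
    Z=np.sin(t)*d-np.cos(t)*up; X=np.cos(t)*d+np.sin(t)*up; R=np.c_[X,np.cross(Z,X),Z]
    p=np.array([*f,0])-d*(0.023+0.016*np.cos(t)+back); p[2]=0.006+0.016*np.sin(t) if z is None else z
    return p,R
def flip(R): return R*np.array([-1,-1,1])
E
python3 - <<'E'
from h import *
for tilt in (40,45,50,55,60):
  for yaw in (-90,-75,-70,-60):
    for fl in (0,1):
      s=[]
      for f,b,z in [((.524,.188),.05,None),((.524,.188),.05,.2),((.524,.188),0,None),((.524,-.03),0,None),((.524,-.03),.03,.15)]:
        p,R=pose(f,yaw,tilt,b,z); q=arm.solve_ik(p,flip(R) if fl else R); s.append(None if q is None else np.round(q).astype(int).tolist())
      print(tilt,yaw,fl,s if all(s) else [x is not None for x in s])
  for fl in (0,1):
      s=[]
      for f,b,z in [((.524,-.03),.04,.15),((.524,-.03),.04,None),((.524,-.03),0,None),((.70,-.03),0,None)]:
        p,R=pose(f,0,tilt,b,z); q=arm.solve_ik(p,flip(R) if fl else R); s.append(None if q is None else np.round(q).astype(int).tolist())
      print(tilt,'fwd',fl,s if all(s) else [x is not None for x in s])
E
```

```text
40 -90 0 [[39, 54, 72, -30, 83, -129], [39, 41, 67, -30, 98, -138], [36, 52, 78, -32, 78, -129], [18, 47, 97, -45, 60, -131], [21, 35, 91, -39, 74, -141]]
40 -90 1 [[39, 54, 72, -30, 83, 51], [39, 41, 67, -30, 98, 42], [36, 52, 78, -32, 78, 51], [18, 47, 97, -45, 60, 49], [21, 35, 91, -39, 74, 39]]
40 -75 0 [[43, 50, 83, -37, 72, -133], [43, 37, 78, -35, 88, -144], [39, 49, 87, -39, 68, -133], [19, 45, 106, -57, 50, -129], [23, 31, 102, -46, 63, -145]]
40 -75 1 [[43, 50, 83, -37, 72, 47], [43, 37, 78, -35, 88, 36], [39, 49, 87, -39, 68, 47], [19, 45, 106, -57, 50, 51], [23, 31, 102, -46, 63, 35]]
40 -70 0 [[44, 49, 87, -39, 68, -133], [44, 35, 81, -36, 84, -146], [39, 48, 90, -42, 64, -134], [19, 44, 109, -63, 46, -128], [23, 30, 105, -49, 59, -146]]
40 -70 1 [[44, 49, 87, -39, 68, 47], [44, 35, 81, -36, 84, 34], [39, 48, 90, -42, 64, 46], [19, 44, 109, -63, 46, 52], [23, 30, 105, -49, 59, 34]]
40 -60 0 [True, True, True, False, True]
40 -60 1 [True, True, True, False, True]
40 fwd 0 [[-23, 19, 141, 139, 22, -69], [-23, 61, 151, 164, 70, -103], [-20, 51, 143, 164, 54, -96], [-12, 44,
[... 3266 characters left out ...]
7, -130]]
60 -90 1 [[43, 64, 63, -40, 100, 53], [43, 51, 61, -43, 111, 44], [40, 62, 69, -41, 95, 55], [25, 57, 91, -54, 77, 60], [27, 45, 89, -50, 87, 50]]
60 -75 0 [[48, 60, 76, -47, 88, -126], [48, 46, 74, -47, 99, -137], [45, 59, 81, -49, 84, -125], [28, 55, 103, -67, 67, -113], [31, 41, 101, -60, 75, -127]]
60 -75 1 [[48, 60, 76, -47, 88, 54], [48, 46, 74, -47, 99, 43], [45, 59, 81, -49, 84, 55], [28, 55, 103, -67, 67, 67], [31, 41, 101, -60, 75, 53]]
60 -70 0 [True, True, True, False, True]
60 -70 1 [True, True, True, False, True]
60 -60 0 [True, True, True, False, False]
60 -60 1 [True, True, True, False, False]
60 fwd 0 [False, False, False, True]
60 fwd 1 [False, False, False, True]
```

Run:
```python
from h import *
D=np.array([[1,0,0],[0,-1,0],[0,0,-1.]])
arm.grip(0.05)
arm.move_l([.183,-.598,.36]); 
arm.move_to([.38,-.05,.42],D); print(arm.current_ee_pos(),arm.current_t())
f=(.524,.188)
p,R=pose(f,-75,45,.06,.36); R=flip(R)
arm.move_to(p,R)
p,_=pose(f,-75,45,.06,.10); arm.move_l(p,R,feed=.2)
print(np.round(arm.current_joint_positions(),1),arm.current_force(),arm.current_t())
for n in("top",):
    cv2.imwrite("pics/a.png",cv2.cvtColor(arm.snapshot(n),cv2.COLOR_RGB2BGR))
```

```text
[ 0.3802007  -0.05047826  0.41990115] 4.1
[ 45.   46.2  79.3 -38.1  82.9  44.8] [-0.4580288   1.07619912  0.4732542 ] 7.1167
```

View pics/a.png

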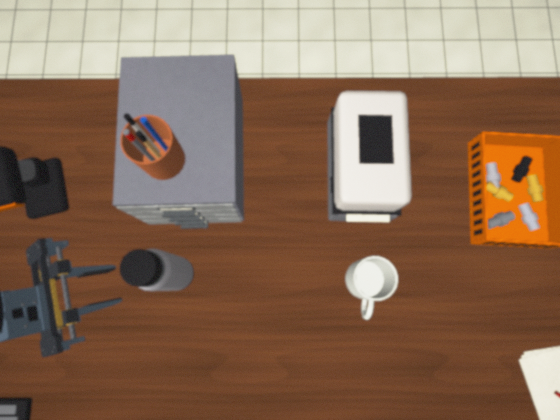

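The picture shows the open fingers behind the flask, in line with it, and the gripper body clear of the drawer unit. Next I'll lower and push in −y.

Run:
```python
from h import *
R=flip(pose((0,0),-75,45)[1]); P=lambda y,b=0:pose((.524,y),-75,45,b)[0]
arm.move_l(P(.188,.06),R,feed=.1); print(arm.current_force())
arm.move_l(P(.188,.0),R,feed=.05); print(arm.current_force())
for y in (.13,.07):
    arm.move_l(P(y),R,feed=.06); print(y,arm.current_force().round(1),arm.current_ee_pos().round(3))
    if np.linalg.norm(arm.current_force())>12: break
print(arm.current_t())
a=arm.snapshot("top");b=arm.snapshot("scene")
cv2.imwrite("pics/b.png",cv2.cvtColor(np.hstack([cv2.resize(a,(400,300)),cv2.resize(b,(400,300))]),cv2.COLOR_RGB2BGR))
```

```text
[0.06823161 0.17227938 0.33951138]
[-0.20928743  0.46032123 -0.5610694 ]
0.13 [-0.8  0.1  0.3] [0.515 0.163 0.017]
0.07 [-0.9 -0.5 -0.6] [0.515 0.103 0.017]
11.7583
```

View pics/b.png

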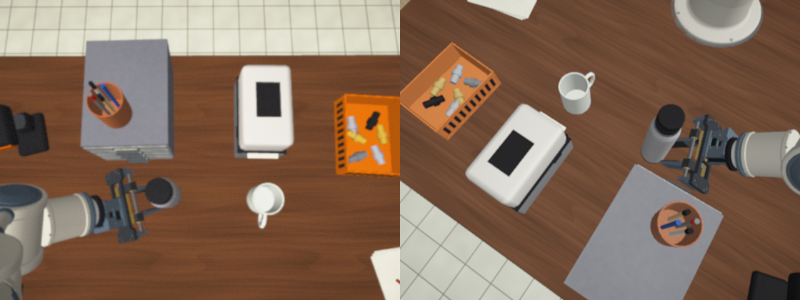

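The flask is still upright in the cradle, with its cap at about (160,190) in the left half. I'll carry on to the gap line, then retreat and measure.

Run:
```python
from h import *
R=flip(pose((0,0),-75,45)[1]); P=lambda y,b=0,z=None:pose((.524,y),-75,45,b,z)[0]
for y in (.02,-.03):
    arm.move_l(P(y),R,feed=.06); print(y,arm.current_force().round(1))
arm.move_l(P(-.03,.04),R,feed=.1)
arm.move_l(P(-.03,.06,.32),R,feed=.25)
for n in("top","scene"):
    im=arm.snapshot(n); hsv=cv2.cvtColor(im,cv2.COLOR_RGB2HSV)
    cv2.imwrite(f"pics/c_{n}.png",cv2.cvtColor(im,cv2.COLOR_RGB2BGR))
    m=(im.max(2)<50).astype(np.uint8); k,_,s,c=cv2.connectedComponentsWithStats(m)
    for i in range(1,k):
        if 300<s[i,4]<4000: print(n,s[i],c[i].round(),ray(n,*c[i],.243))
print(arm.current_t())
D=np.array([[1,0,0],[0,-1,0],[0,0,-1.]])
print(arm.solve_ik([.38,-.05,.42],D))
for t in (35,40):
  for b,z in ((.06,.34),(.02,.34),(.02,.15),(.02,None),(0,None)):
    p,Q=pose((.524,-.03),0,t,b,z); print(t,b,z,[None if q is None else np.round(q).astype(int).tolist() for q in (arm.solve_ik(p,Q),arm.solve_ik(p,flip(Q)))])
```

```text
0.02 [-0.7 -0.3  0.5]
-0.03 [ 0.   0.2 -0.8]
top [ 360  117   32   45 1313] [375. 139.] [ 0.718 -0.163]
top [   0  147   68   71 3092] [ 33. 185.] [0.647 0.359]
top [131 215  41 174 931] [148. 305.] [0.47  0.174]
top [273 251  34  27 455] [291. 263.] [ 0.529 -0.031]
top [  53  279   34   80 1189] [ 74. 317.] [0.454 0.278]
top [  0 398  32  22 386] [ 20. 406.] [0.335 0.342]
scene [ 449   14   46  177 1472] [476. 107.] [0.371 0.148]
scene [451  46  22  46 358] [463.  64.] [0.314 0.099]
scene [545  49  15  79 913] [553.  86.] [0.276 0.229]
scene [395  84  51  24 744] [420.  96.] [0.398 0.071]
scene [490  97  56  23 833] [517. 108.] [0.339 0.199]
scene [ 301  113   37   43 1249] [318. 134.] [ 0.533 -0.024]
scene [483 112  14  45 322] [490. 133.] [0.398 0.183]
scene [ 124  183   62   62 1879] [155. 214.] [ 0.756 -0.148]
scene [159 187  80 109 332] [202. 241.] [ 0.752 -0.071]
scene [ 486  380   74   40 2449] [523. 402.] [0.703 0.368]
15.8417
[-1.64417566e+01 -1.47017595e+00  8.59741668e+01 -2.54444375e-14
  9.54960092e+01  7.35582434e+01]
35 0.06 0.34 [[-23, -12, 117, 19, 44, 57], [-23, -12, 117, 19, 44, -123]]
35 0.02 0.34 [[-19, -7, 113, 17, 42, 61], [-19, -7, 113, 17, 42, -119]]
35 0.02 0.15 [[-19, 16, 133, 104, 11, -31], [-19, 16, 133, 104, 11, 149]]
35 0.02 None [[-19, 47, 142, 164, 43, -94], [-19, 47, 142, 164, 43, 86]]
35 0 None [[-18, 45, 138, 163, 38, -92], [-18, 45, 138, 163, 38, 88]]
40 0.06 0.34 [[-25, -13, 121, 26, 38, 49], [-25, -13, 121, 26, 38, -131]]
40 0.02 0.34 [[-21, -9, 118, 24, 35, 54], [-21, -9, 118, 24, 35, -126]]
40 0.02 0.15 [[-21, 19, 138, 138, 20, -66], [-21, 19, 138, 138, 20, 114]]
40 0.02 None [[-21, 55, 147, 165, 61, -99], [-21, 55, 147, 165, 61, 81]]
40 0 None [[-20, 51, 143, 164, 54, -96], [-20, 51, 143, 164, 54, 84]]
```

View pics/c_top.png

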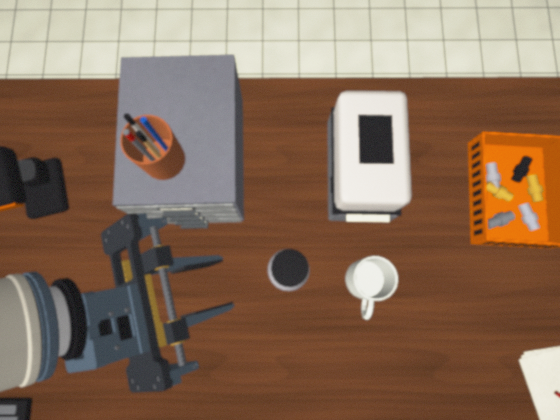

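The flask stands upright at about (0.529, −0.028), its cap at (291,263) with an even grey ring around it. It is in line with the gap centre, y ≈ −0.031. I'll change the wrist configuration for the forward push over the free desk at y ≈ +0.13, well away from the flask.

Run:
```python
from h import *
g=(.51,.13); t=35
H,M,L=[pose(g,0,t,.03,z) for z in (.32,.16,.05)]
print([None if (q:=arm.solve_ik(*x)) is None else q.round().tolist() for x in (H,M,L)])
arm.move_to(*H); print(arm.current_joint_positions().round())
qs=[arm.solve_ik(*x) for x in (M,L)]; print([q.round().tolist() for q in qs])
for q in qs:
    arm.move_joints(q); print(arm.current_ee_pos().round(3),arm.current_force().round(1),arm.current_t())
for b,dy in ((.03,.13),(.03,.05),(.02,-.03),(0,-.03)):
    print(b,dy,[None if (q:=arm.solve_ik(*pose((.529,dy),0,t,b))) is None else q.round().tolist()])
for x in (.55,.60,.65,.70):
    print(x,[(tt,None if (q:=arm.solve_ik(*pose((x,-.03),0,tt))) is None else q.round().tolist()) for tt in (35,40,45,50,55)])
```

```text
[[16.0, -5.0, 115.0, -15.0, 37.0, 115.0], None, [16.0, 38.0, 139.0, 197.0, 32.0, -92.0]]
[ 16.  -5. 115. -15.  37. 115.]Traceback (most recent call last):
  File "<stdin>", line 6, in <module>
AttributeError: 'NoneType' object has no attribute 'round'
```

Run:
```python
from h import *
t=35; L=pose((.51,.13),0,t,.03,.05)
h=arm.current_joint_positions(); l=arm.solve_ik(*L); print(l.round())
mix=lambda s,w,j5:np.r_[h[:3]+(l[:3]-h[:3])*s,h[3]+(l[3]-h[3])*w,j5,h[5]+(l[5]-h[5])*w]
for q in (mix(.2,0,10),mix(.4,1,10),l):
    arm.move_joints(q); print(arm.current_ee_pos().round(3),arm.current_force().round(1),arm.current_t())
for b,dy in ((.03,.13),(.03,.05),(.02,-.03),(0,-.03)):
    print(b,dy,[None if (q:=arm.solve_ik(*pose((.529,dy),0,t,b))) is None else q.round().tolist()])
for x in (.55,.60,.65,.70):
    print(x,[(tt,None if (q:=arm.solve_ik(*pose((x,-.03),0,tt))) is None else q.round().tolist()) for tt in (35,40,45,50,55)])
```

```text
[ 16.  38. 139. 197.  32. -92.]
[0.517 0.191 0.301] [-0.7  0.5  0.8] 17.8583
[0.549 0.198 0.267] [-0.1  0.4 -0.9] 21.0833
[0.445 0.13  0.051] [ 0.  -0.3 -0.3] 22.05
0.03 0.13 [[15.0, 44.0, 138.0, 194.0, 37.0, -89.0]]
0.03 0.05 [[-2.0, 47.0, 142.0, 178.0, 44.0, -90.0]]
0.02 -0.03 [[-19.0, 46.0, 141.0, 164.0, 42.0, -93.0]]
0 -0.03 [[-18.0, 44.0, 138.0, 163.0, 37.0, -91.0]]
0.55 [(35, [-16.0, 43.0, 134.0, 162.0, 32.0, -89.0]), (40, [-18.0, 48.0, 138.0, 164.0, 46.0, -93.0]), (45, [-19.0, 55.0, 142.0, 165.0, 62.0, -97.0]), (50, [-21.0, 64.0, 146.0, 164.0, 79.0, -101.0]), (55, [-22.0, 75.0, 150.0, 162.0, 97.0, -106.0])]
0.6 [(35, [-14.0, 41.0, 127.0, 159.0, 24.0, -83.0]), (40, [-15.0, 45.0, 131.0, 163.0, 36.0, -88.0]), (45, [-16.0, 50.0, 134.0, 165.0, 49.0, -91.0]), (50, [-17.0, 56.0, 137.0, 165.0, 62.0, -94.0]), (55, [-18.0, 63.0, 140.0, 165.0, 76.0, -97.0])]
0.65 [(35, [-12.0, 41.0, 120.0, 154.0, 17.0, -76.0]), (40, [-13.0, 44.0, 123.0, 161.0, 27.0, -84.0]), (45, [-14.0, 47.0, 127.0, 164.0, 39.0, -88.0]), (50, [-15.0, 52.0, 129.0, 165.0, 51.0, -90.0]), (55, [-16.0, 57.0, 132.0, 166.0, 63.0, -93.0])]
0.7 [(35, [-11.0, 42.0, 112.0, 144.0, 11.0, -63.0]), (40, [-12.0, 44.0, 116.0, 158.0, 21.0, -78.0]), (45, [-12.0, 46.0, 119.0, 163.0, 31.0, -84.0]), (50, [-13.0, 50.0, 122.0, 165.0, 42.0, -87.0]), (55, [-14.0, 54.0, 124.0, 166.0, 53.0, -89.0])]
```

Run:
```python
from h import *
y=-.029
arm.move_l(*pose((.51,.05),0,35,.025,.05),feed=.15)
arm.move_l(*pose((.529,y),0,35,.022,.03),feed=.12)
arm.move_l(*pose((.529,y),0,35,.022),feed=.08)
print(arm.current_ee_pos().round(3),arm.current_force().round(1),arm.current_width(),arm.current_t())
im=arm.snapshot("top");cv2.imwrite("pics/d.png",cv2.cvtColor(im,cv2.COLOR_RGB2BGR))
for x,t in ((.529,35),(.555,40),(.60,46)):
    arm.move_l(*pose((x,y),0,t),feed=.05); F=arm.current_force(); print(x,F.round(1),arm.current_ee_pos().round(3))
    if np.linalg.norm(F)>12: break
print(arm.current_t())
im2=arm.snapshot("top");b=arm.snapshot("scene")
cv2.imwrite("pics/d.png",cv2.cvtColor(np.vstack([np.hstack([im2[150:350,100:450],b[30:230,180:530]]),np.hstack([im[150:350,100:450]]*2)]),cv2.COLOR_RGB2BGR))
```

```text
[ 0.47  -0.028  0.015] [ 0.5  0.2 -0.4] 0.0502421589982279 23.9167
0.529 [-0.1 -0.6 -0.1] [ 0.493 -0.029  0.015]
0.555 [-1.4 -0.6  0.1] [ 0.519 -0.029  0.016]
0.6 [-0.3 -0.4  0.1] [ 0.566 -0.029  0.018]
26.3167
```

View pics/d.png

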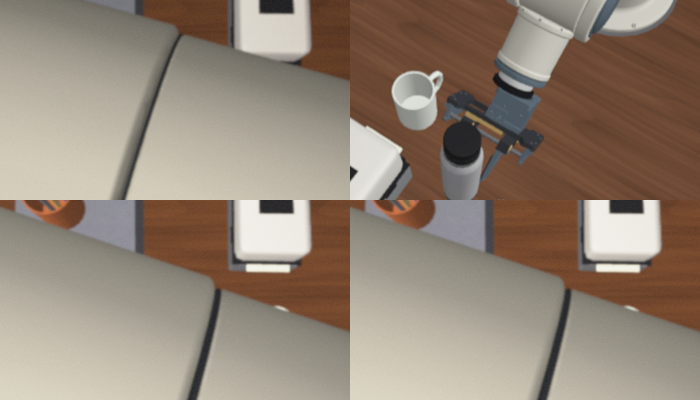

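The scene half shows the flask upright in the cradle at the mouth of the gap, with the mug untouched. I'll finish the push and back straight out.

Run:
```python
from h import *
y=-.029
for x,t in ((.65,52),(.675,55),(.703,55)):
    arm.move_l(*pose((x,y),0,t),feed=.05); F=arm.current_force(); print(x,F.round(1),arm.current_ee_pos().round(3))
    if np.linalg.norm(F)>12: break
arm.move_l(*pose((x,y),0,55,.05),feed=.08); arm.move_l(*pose((x,y),0,45,.13),feed=.1)
arm.sleep(.3); print(arm.current_t(),arm.current_ee_pos().round(3),arm.current_force().round(1))
a=arm.snapshot("top");b=arm.snapshot("scene")
cv2.imwrite("pics/e_scene.png",cv2.cvtColor(b,cv2.COLOR_RGB2BGR))
cv2.imwrite("pics/e.png",cv2.cvtColor(np.hstack([a[50:400,60:430],b[50:400,60:460]]),cv2.COLOR_RGB2BGR))
for n,im in(("scene",b),("top",a)):
    k,_,s,c=cv2.connectedComponentsWithStats((im.max(2)<50).astype(np.uint8))
    for i in range(1,k):
        if 200<s[i,4]<4000: print(n,s[i],c[i].round(),ray(n,*c[i],.243))
```

```text
0.65 [-0.3 -0.1 -0.8] [ 0.617 -0.029  0.019]
0.675 [-0.5 -0.5 -0.7] [ 0.643 -0.029  0.019]
0.703 [0.4 0.6 0.2] [ 0.671 -0.029  0.019]
31.0167 [ 0.539 -0.029  0.017] [ 1.1  0.  -1.3]
scene [331  93  40  24 276] [349. 107.] [ 0.471 -0.01 ]
scene [ 33 134  29  17 248] [ 47. 142.] [ 0.755 -0.344]
scene [ 124  183   62   62 1883] [155. 214.] [ 0.756 -0.148]
scene [159 188  80 108 333] [202. 241.] [ 0.752 -0.071]
scene [ 232  211   39   43 1315] [251. 232.] [ 0.706 -0.024]
scene [ 486  380   74   40 2447] [523. 402.] [0.703 0.368]
top [ 360  116   32   46 1396] [375. 139.] [ 0.719 -0.163]
top [272 135  34  29 721] [289. 149.] [ 0.704 -0.03 ]
top [513 158  17  23 210] [521. 169.] [ 0.67  -0.381]
top [  0 397  32  23 422] [ 20. 406.] [0.335 0.342]
```

View pics/e.png

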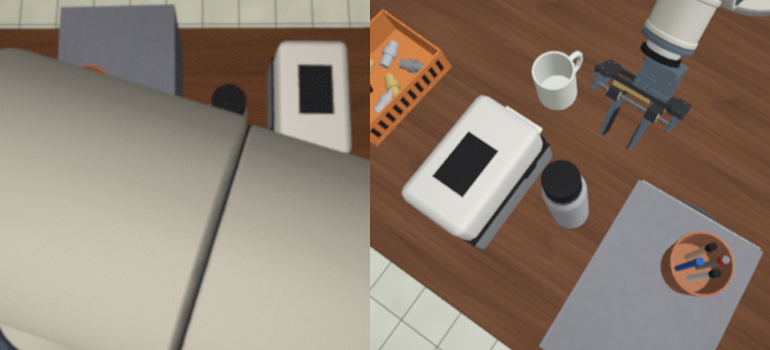

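The flask stands upright in the gap at about (0.705, −0.028). Its near edge, at x ≈ 0.671, is behind the fronts at about 0.633. The mug and pen pot look unmoved and the gripper is clear.

```bash
python3 -c "
from rig import arm
arm.sign_off(); print(arm.current_t())"
```

```text
the job is handed in; nothing more can be done
the job is handed in; nothing more can be done
```

The flask now stands upright in the gap between the drawer unit and the label printer, wholly behind the drawer fronts. I handed the job in at about 31 s of the 64 s allowed.

- **How it was moved:** I pushed it about 30 mm above the desk with half-open, tilted fingers used as a cradle. It went sideways clear of the drawers first, then straight back into the gap. It was never gripped or lifted, and it was upright in every picture. The force readings I took between push segments were under 2 N.
- **Final position:** The last pictures put the flask axis at about (0.705, −0.028) m. The two cameras agreed to about 6 mm. Its near edge is about 38 mm behind the fronts, and it has roughly 55 mm to spare on each side.
- **Mug and pen pot:** Both look unmoved in the last scene picture; I judged this by eye and did not re-measure them. The gripper had backed about 0.13 m away and was touching nothing.
- **Views and errors:** During the forward push the arm blocked most of the top view, so I relied on the scene camera for that part. One script stopped on an unreachable waypoint over the free desk, and I went around it with a joint move.

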